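# Push the control unit home in its tray lane

## Task

With your fingertips, push the grey control unit steadily along the deck and down the lane in front of it until its far end is fully home against the rubber buffers, sitting square. Its paint is fresh and the rails will mark it, so neither the unit nor your hand may touch the guide rails at any time. Do not lift, tip or carry the unit, leave the motor, spanner, carton and bearing where they are, and finish with your hand clear.

Things in the scene. Friction and masses are not known exactly. Their poses are not given: they have to be found in the camera images.
- unit: Loose steering control unit: grey-painted box on an aluminium base, 96 mm long (x) by 72 wide (y) by 52 high, ~0.5 kg; black 30 x 44 x 6 mm plug shroud on the lid. Origin: centre of underside; +x roughly down the lane, away from the robot. It stands on the deck before one lane, askew and off centre. Near face flat; pushed there with two spread fingertips it follows squarely, stopping when they do.
- unit_nose (a point): Middle of the bottom edge of the unit's far end: 48 mm along +x from the unit's origin.
- tray: Fixed two-lane tray: aluminium deck 360 (x) by 280 mm (y), top 25 mm above the bench. Origin on the bench under its middle; +x down the lanes, away from the robot. Lane centrelines y = +-65 mm, lane mouths at x = -15, open deck before them. At the far end a 40 mm high stop with 2 rubber buffers (18 mm) per lane, 22 mm above the deck, 22 mm either side of the centreline, faces at x = 140 mm.
- rails: Four straight steel guide rails on the tray, two to a lane; origin and axes as the tray. Flange 4 mm thick, 18 mm high above the deck (top 43 mm above the bench), x = -15 to 150 mm. Inner faces of a lane's rails are 100 mm apart: a centred unit has 14 mm free each side. Their 3 mm thick feet lie outside the lane, up to 11 mm beyond the flange.
- lane_left_end (a point): Point on the deck at the end of the left lane (tray y = +65 mm): on its centreline, in the plane of the buffer faces; axes as the tray. The lane's mouth is 155 mm back along -x.
- lane_right_end (a point): The same for the right lane (tray y = -65 mm).
- motor: Loose bare steel motor standing on end on the deck in front of the other lane: 62 mm across, 70 mm high, with a 78 x 24 mm flange at the top and a thin shaft up to 92 mm; 0.8 kg. Origin: centre of its underside. To be left alone.
- wrench: Loose steel spanner, 190 mm long, lying on the bench to one side. To be left alone.
- carton: Loose yellow parts carton, 70 x 70 x 50 mm, on the bench to one side. Origin: centre of its underside. To be left alone.
- bearing: Loose steel bearing ring, 62 mm across, 18 mm high, on the bench to one side. Origin: centre of its underside. To be left alone.
Mind the look-alikes: they are no part of the job. Leave any blue or red look-alike of the unit alone.

How it is judged:
By the outcome, as a careful person would: the job done as asked, in the order asked, and still so for the second after the job is handed in, with the robot touching nothing.
It also fails if it takes over 48 s, if anything falls off the work surface, if the arm or the gripper's body presses on something with over 40 N, if the wrist force passes 120 N, or if a joint passes its speed limit or range.

## Robot

A 6-joint arm with a two-finger parallel gripper is mounted at the origin on the work surface. World frame = base frame: x ahead of the robot, y to its left, z up, the work surface at z = 0. Lengths are in m, angles in rad, forces in N, time in s.
With the tool pointing down it reaches from about 0.4 to 0.825 m from the base axis. Payload 7 kg.
Tool frame: the origin (TCP) lies at the very end of the fingers, on their centre line; the grasp point (between the pads) lies 19 mm behind it; z points along the fingers, x is the direction in which the jaws open and shut, and the axes are right-handed (so a half turn about z gives the same grasp; the last joint's range is limited). The gripper opens to 88 mm and grips with 3 to 60 N. Pads are 19 mm wide; open, the fingers measure 130 mm over their backs; the gripper's body (78 mm by 193 mm) begins 47 mm behind the grasp point.
Start: joints at [1.59, 0.359, 0.012, 0, -1.224, -0.288], TCP at [0.179, 0.651, 0.203] pointing down, gripper open.
Joint ranges: [-3.07, 3.07], [-1.43, 2.12], [-1.02, 1.25], [-3.03, 1.67], [-3.05, -0], [-3.03, 3.03]. Speed limits (rad/s): [2.39, 2.39, 3.01, 3.14, 3.14, 3.14].

## Interface

Orientations are given as [roll, pitch, yaw] about the fixed x, y, z axes, in that order (R = Rz(yaw) Ry(pitch) Rx(roll)).
In Python, from station import telemetry, grab_frame, arm, regions_of, pinpoint gives the robot as it stands. The module is installed in compiled form; this text tells all that it offers.
- The arm moves only by the shell command python3 -m inch 'ROWS' [FORCE]. ROWS is text: rows parted by semicolons, each of 7 numbers parted by spaces: the opening, from 0 (shut) to 1 (fully open), then the shift along the world's x, y, z in cm, then the turn, a rotation vector about the world's x, y, z in degrees. A call has 1 to 12 rows; each row is the pose to reach, as a shift and turn from the pose measured when the call began; what a row does not reach only later rows make up. A row lasts 1/8 s, in which the tool goes at most 62.5 mm and 10.7 degrees, less where a joint would pass 70% of its speed; a pose out of reach is approached as far as the arm can. A call with a gripper value outside its range is refused whole. The fingers move at their own pace and stop on an object; FORCE is the grip in N (left out, the last holds). Time passes only in rows, so rows that repeat a pose let the fingers close. It gives the time, the measured TCP pose, the force and the opening at its end, in the units of the state.
- telemetry.get_state(): the state, without advancing time (a new reading comes with each control period).
- grab_frame(name): name is "scene" or "top" or "wrist"; returns a dict with "pixels" (400x640x3 uint8, red, green, blue), "fx", "fy", "cx", "cy" (pixels), "R" (3x3) and "t" (3): a world point X has camera coordinates R X + t. Camera axes: x right, y down, z forward; pixel columns grow to the right and rows downward; lengths in m; the calibration is good to about 2 mm. A picture is of the moment at which its call begins. There is no depth.
- arm.job_done(): hands the job in, once; it reports no verdict.
Trained networks look in the newest picture that a camera, given by its name, has taken for a name from the list of things; names that differ only in an ending like _2 or _b are one class to them, and where a whole thing is asked for, a point or a joint stands for the part that bears it (a point fixed in the world has none). Each returns a list of dicts, best first, with "p" (0 to 1); they miss things now and then, are a little off and sometimes report something else, mostly with a low value. They report only what shows in the picture. A call takes as long as a camera call. They do not tell look-alikes from the thing itself.
- regions_of(camera, name): "pixels" (400x640 bool, what is visible of it) and "bbox" ([left, top, right, bottom] in pixels, round what is visible of it).
- pinpoint(camera, name): "location" ([column, row] in pixels: a listed point, or the origin of a listed thing).
The state is a dict: "t": time; "q": joint angles; "qd": joint speeds; "joint_efforts": joint torques, N m; "eef_pos": TCP position; "ee_rot": TCP orientation; "force": force on the tool from outside, world axes, zero at the start; "moment": the same for the moment, N m; "width": finger opening in m.
Only numpy, scipy, OpenCV 4.12 (cv2) and the standard library are available. Lean on these libraries where they do the work, as an engineer would, in place of code of your own. Each camera call takes 0.05 s, during which the arm holds its last target. There are 200 camera calls.

## Working session

There is one attempt and no reset: what is moved stays moved. The work goes in short steps, Python scripts to look and compute and a shell command to move; the robot and the scene stay as the last step left them, time stands still between calls to the robot, and variables do not carry over. Pictures are saved under pics/ and viewed, about 8 in all and at most 12, crops included, and the job is handed in when it is done.

```bash
mkdir -p pics; cat > h.py <<'E'
import numpy as np, cv2
from station import telemetry, grab_frame, arm, regions_of, pinpoint
def ray(f,uv,z):
    R=np.array(f["R"]);t=np.array(f["t"])
    d=R.T@np.array([(uv[0]-f["cx"])/f["fx"],(uv[1]-f["cy"])/f["fy"],1.]);c=-R.T@t
    return c+d*(z-c[2])/d[2]
def proj(f,X):
    p=np.array(f["R"])@np.array(X)+np.array(f["t"]);return np.array([f["fx"]*p[0]/p[2]+f["cx"],f["fy"]*p[1]/p[2]+f["cy"]])
def save(f,n,crop=None,s=1):
    im=cv2.cvtColor(np.array(f["pixels"]),cv2.COLOR_RGB2BGR)
    if crop: im=im[crop[1]:crop[3],crop[0]:crop[2]]
    cv2.imwrite("pics/"+n,cv2.resize(im,None,fx=s,fy=s,interpolation=cv2.INTER_CUBIC))
E
python3 - <<'E'
from h import *
s=telemetry.get_state();print(s["t"],s["eef_pos"],s["ee_rot"],s["width"])
F={}
for c in["scene","top"]:
    f=grab_frame(c);save(f,c+"0.png");R=np.array(f["R"]);print(c,f["fx"],-R.T@np.array(f["t"]))
    for n,z in[("unit",.025),("unit_nose",.025),("tray",0),("lane_left_end",.025),("lane_right_end",.025),("motor",.025),("carton",0),("bearing",0)]:
        for r in pinpoint(c,n)[:3]:print(n,round(r["p"],2),np.round(r["location"],1),np.round(ray(f,r["location"],z),4))
E
cd pics; python3 -c "
import cv2;cv2.imwrite('both.png',cv2.resize(cv2.vconcat([cv2.imread('scene0.png'),cv2.imread('top0.png')]),None,fx=.75,fy=.75))"
```

```text
0.0 [0.17915746 0.65024122 0.20204888] [-3.14147701e+00 -1.60963710e-03 -1.83975593e+00] 0.08774256650262632
scene 394.65568174958975 [1.06935566 0.7016645  0.78538553]
unit 0.73 [329.9 152.6] [ 0.3564 -0.1808  0.025 ]
unit 0.61 [309.3 188.6] [ 0.5275 -0.0636  0.025 ]
unit 0.6 [418.3 208.4] [0.3267 0.1958 0.025 ]
unit_nose 0.9 [335.3 141.7] [ 0.2985 -0.2239  0.025 ]
unit_nose 0.81 [298.6 200.9] [ 0.5864 -0.0355  0.025 ]
unit_nose 0.7 [301.5 151.6] [ 0.4314 -0.2433  0.025 ]
tray 0.66 [299.2 218.1] [ 0.6124  0.0041 -0.    ]
tray 0.19 [231.5 159.6] [ 0.6339 -0.3769  0.    ]
lane_left_end 0.86 [283.9 251.5] [0.7297 0.1061 0.025 ]
lane_left_end 0.52 [294.6 220.3] [0.6424 0.0261 0.025 ]
lane_right_end 0.66 [246.2 230.7] [ 0.7712 -0.0176  0.025 ]
motor 0.89 [338.6 207. ] [0.5083 0.0552 0.025 ]
carton 0.85 [381.3 314.2] [0.6428 0.3794 0.    ]
bearing 0.55 [234.1 159. ] [ 0.6249 -0.3748  0.    ]
top 474.87582133487797 [0.32049316 0.01862991 1.20940739]
unit 0.81 [339.1 210. ] [ 0.5287 -0.0583  0.025 ]
unit 0.78 [407.  293.9] [ 0.312  -0.2111  0.025 ]
unit 0.66 [425.7 227.5] [ 0.4727 -0.2731  0.025 ]
unit_nose 0.7 [416.5 308.5] [ 0.2761 -0.231   0.025 ]
unit_nose 0.68 [261.1 312.5] [0.2865 0.1466 0.025 ]
unit_nose 0.63 [425.5 247.3] [ 0.4231 -0.2677  0.025 ]
tray 0.82 [307.5 178.3] [0.6217 0.0175 0.    ]
tray 0.66 [319.4 122.7] [ 0.7736 -0.0221  0.    ]
lane_left_end 0.74 [269.2 135.8] [0.7349 0.1118 0.025 ]
lane_right_end 0.69 [319.  122.7] [ 0.7643 -0.0202  0.025 ]
motor 0.59 [294.  222.3] [0.5032 0.0571 0.025 ]
carton 0.85 [170.2 177.7] [0.642  0.3767 0.    ]
bearing 0.57 [453.1 166.5] [ 0.6337 -0.3676  0.    ]
```

View pics/top0.png

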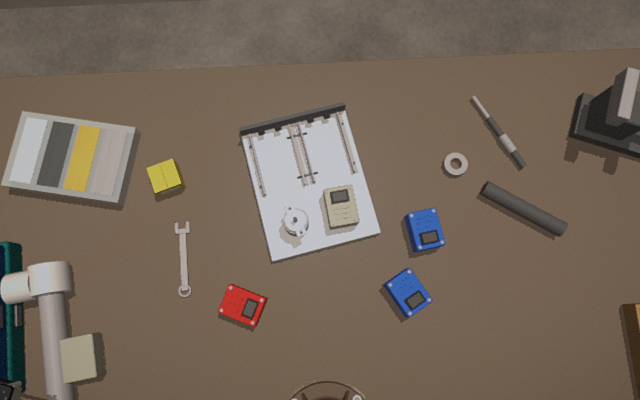

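View pics/scene0.png

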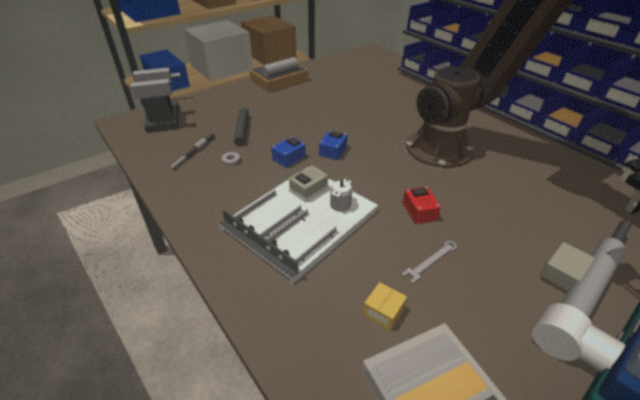

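The top view shows the grey unit at about (340,207), before the right lane. The motor is at (294,222), before the left lane, and the tray is yawed about +12°. The blue and red boxes are decoys. I'll move the hand over behind the unit at a safe height for a wrist view.

```bash
python3 -m inch '0.45 3 -4 1 0 0 -9;0.45 6 -8 3 0 0 -18;0.45 9 -12 5 0 0 -27;0.45 12 -16 6 0 0 -36;0.45 15 -20 7 0 0 -45;0.45 18 -25 7 0 0 -54;0.45 20 -30 7 0 0 -63;0.45 21 -35 7 0 0 -72;0.45 22 -40 7 0 0 -81;0.45 23 -45 7 0 0 -90;0.45 24 -50 7 0 0 -99;0.45 24 -52 7 0 0 -105'
python3 -m inch '0.45 1 -3 0 0 0 -9;0.45 2 -7 0 0 0 -18;0.45 3 -12 0 0 0 -27;0.45 4 -16 0 0 0 -36;0.45 4 -19 0 0 0 -45;0.45 4 -20 0 0 0 -47;0.45 4 -20 0 0 0 -47;0.45 4 -20 0 0 0 -47'
python3 - <<'E'
from h import *
s=telemetry.get_state();print(s["t"],s["q"],s["eef_pos"],s["ee_rot"],s["width"])
f=grab_frame("wrist");save(f,"w1.png");R=np.array(f["R"]);print(f["fx"],-R.T@np.array(f["t"]),R[2])
for n,z in[("unit",.025),("unit_nose",.025),("lane_left_end",.025),("lane_right_end",.025),("motor",.025)]:
    for r in pinpoint("wrist",n)[:2]:print(n,round(r["p"],2),np.round(r["location"],1),np.round(ray(f,r["location"],z),4))
E
```

```text
t: 2.4
eef_pos: [0.4194, 0.1285, 0.2734]
ee_rot: [3.141, 0.0, 2.605]
force: [-0.1, -0.5, -0.3]
width: 0.0399
t: 3.4
eef_pos: [0.4594, -0.0708, 0.2734]
ee_rot: [3.141, 0.0, 1.787]
force: [0.8, -0.3, 0.2]
width: 0.0397
3.4 [ 2.72700345e-01 -3.91391449e-02 -3.11961050e-01  3.18703175e-04
 -1.29695822e+00 -1.62756892e+00] [ 0.45938568 -0.07081223  0.27344033] [3.14056069e+00 2.48760818e-04 1.78680998e+00] 0.03972688552772465
289.00200745991873 [ 0.39438485 -0.083499    0.45461071] [ 0.24468132  0.05464686 -0.96806238]
unit 0.96 [188.4 143.8] [ 0.4588 -0.2617  0.025 ]
unit 0.96 [508.2 107. ] [0.3102 0.1751 0.025 ]
unit_nose 0.92 [482.5  88.5] [0.2947 0.1308 0.025 ]
unit_nose 0.3 [315.  217.6] [ 0.5294 -0.0572  0.025 ]
motor 0.69 [385.2 214.7] [0.5014 0.0484 0.025 ]
```

View pics/w1.png

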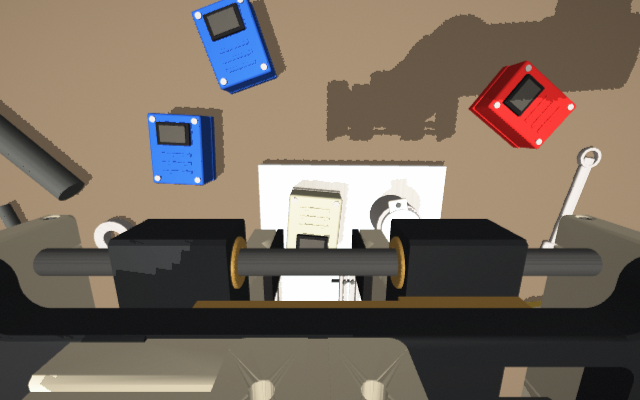

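The wrist camera sits on the robot side of the hand, and the gripper hides everything below row 220. The unit's near top edge shows at about (290–342,190). If I move the hand forward over the lanes, one wrist picture should show the whole tray.

```bash
python3 -m inch '0.45 4 1 1 0 0 0;0.45 9 2 2 0 0 0;0.45 14 3 3 0 0 0;0.45 19 4 4 0 0 0;0.45 23 5 4 0 0 0;0.45 25 6 4 0 0 0;0.45 25 6 4 0 0 0;0.45 25 6 4 0 0 0'
python3 - <<'E'
from h import *
f=grab_frame("wrist");save(f,"w2.png",(120,0,520,260),2);R=np.array(f["R"]);print(f["fx"],-R.T@np.array(f["t"]))
import pickle;pickle.dump(f,open("w2.pkl","wb"))
for n,z in[("unit",.025),("unit_nose",.025),("lane_left_end",.025),("lane_right_end",.025),("motor",.025),("tray",0)]:
    for r in pinpoint("wrist",n)[:2]:print(n,round(r["p"],2),np.round(r["location"],1),np.round(ray(f,r["location"],z),4))
f=grab_frame("top");pickle.dump(f,open("t2.pkl","wb"))
E
```

```text
t: 4.7
eef_pos: [0.7091, -0.011, 0.3132]
ee_rot: [3.141, 0.0, 1.786]
force: [-0.9, 0.2, 0.9]
width: 0.04
289.00200745991873 [ 0.64415853 -0.02355112  0.49439377]
unit 0.56 [309.9  43.5] [ 0.5308 -0.0594  0.025 ]
unit_nose 0.63 [306.   79.7] [ 0.5806 -0.0548  0.025 ]
lane_left_end 0.71 [383.3 200.2] [0.737  0.1103 0.025 ]
lane_right_end 0.7 [307.1 201.5] [ 0.7665 -0.014   0.025 ]
motor 0.73 [386.1  36.6] [0.498  0.0476 0.025 ]
tray 0.81 [344.6 113.1] [ 0.6135  0.0157 -0.    ]
```

View pics/w2.png

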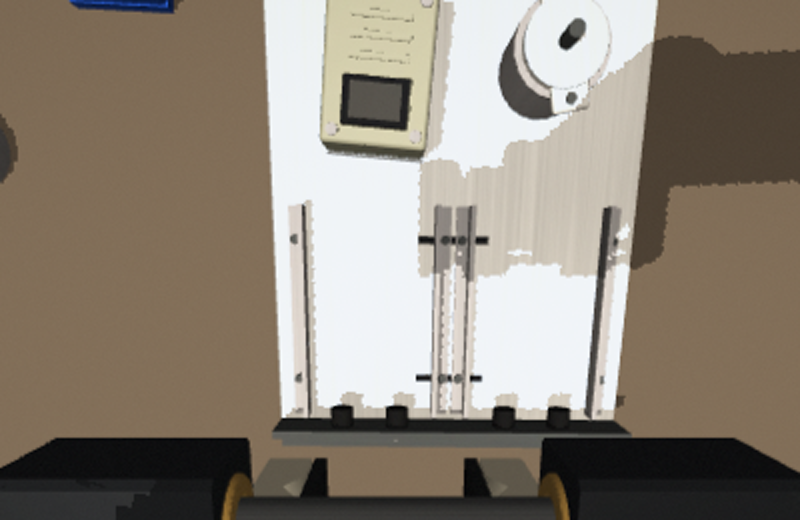

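```bash
cat > fit.py <<'E'
from h import *
from scipy.optimize import minimize, least_squares
def T(p,x,y,z):
    c,s=np.cos(p[2]),np.sin(p[2]);return [p[0]+c*x-s*y,p[1]+s*x+c*y,z]
def fittray(f,obs,p0=(.612,.01,.22)):
    # obs: list of (u,v,kind,val,z): kind 'y' point on line tray y=val; 'x' likewise
    def r(p):
        o=[]
        for u,v,k,val,z in obs:
            X=ray(f,(u,v),z)-[p[0],p[1],0];c,s=np.cos(p[2]),np.sin(p[2])
            o.append((X[0]*c+X[1]*s if k=='x' else -X[0]*s+X[1]*c)-val)
        return np.array(o)*1e3
    s=least_squares(r,p0,x_scale=[.01,.01,.01]);return s.x,r(s.x)
def boxpts(f,p):return np.array([proj(f,T(p,x,y,z)) for x in(-.048,.048) for y in(-.036,.036) for z in(.025,.077)],np.float32)
def fitunit(f,mask,p0,roi):
    # roi u0,v0,u1,v1
    S=4;u0,v0,u1,v1=roi
    m=cv2.resize(mask[v0:v1,u0:u1].astype(np.float32),None,fx=S,fy=S,interpolation=cv2.INTER_LINEAR)
    def c(p):
        q=(boxpts(f,p)-[u0,v0]+.5)*S-.5
        im=np.zeros(m.shape,np.float32);cv2.fillConvexPoly(im,np.round(cv2.convexHull(q.astype(np.float32))*16).astype(np.int32),1.,cv2.LINE_AA,4)
        return float(np.abs(im-m).sum()/S/S)
    best=None
    for d in(-.08,0,.08):
        s=minimize(c,np.array(p0)+[0,0,d],method="Nelder-Mead",options=dict(initial_simplex=[np.array(p0)+[0,0,d]+e for e in([0,0,0],[.006,0,0],[0,.006,0],[0,0,.08])],xatol=1e-5,fatol=.05,maxiter=300))
        if best is None or s.fun<best.fun:best=s
    return best.x,best.fun
def rel(t,u):
    d=u[:2]-t[:2];c,s=np.cos(t[2]),np.sin(t[2]);return np.array([1e3*(c*d[0]+s*d[1]),1e3*(-s*d[0]+c*d[1]),np.degrees(u[2]-t[2])])
def unitmask(f,roi):
    a=np.array(f["pixels"]).astype(int);m=(a[...,0]-a[...,2]>18)&(a[...,0]>100)
    k=np.zeros(m.shape,np.uint8);u0,v0,u1,v1=roi;k[v0:v1,u0:u1]=m[v0:v1,u0:u1]
    cs,_=cv2.findContours(k,cv2.RETR_EXTERNAL,cv2.CHAIN_APPROX_NONE);b=max(cs,key=cv2.contourArea)
    o=np.zeros(m.shape,np.uint8);cv2.drawContours(o,[b],-1,1,-1);return o
def draw(f,t,u,name,crop,s):
    im=cv2.cvtColor(np.array(f["pixels"]),cv2.COLOR_RGB2BGR);im=im[crop[1]:crop[3],crop[0]:crop[2]]
    im=cv2.resize(im,None,fx=s,fy=s,interpolation=cv2.INTER_CUBIC)
    P=lambda X:tuple(int(v) for v in (proj(f,X)-crop[:2]+.5)*s)
    def L(p,a,b,col):cv2.line(im,P(T(p,*a)),P(T(p,*b)),col,1)
    for y in(.115,.015,-.015,-.115):L(t,(-.015,y,.043),(.15,y,.043),(0,0,255))
    for y in(.14,-.14):L(t,(-.18,y,.025),(.18,y,.025),(0,160,0))
    L(t,(.14,-.14,.047),(.14,.14,.047),(255,0,255))
    for z in(.025,.077):
        q=[(-.048,-.036,z),(.048,-.036,z),(.048,.036,z),(-.048,.036,z)]
        for i in range(4):L(u,q[i],q[(i+1)%4],(255,0,0))
    cv2.imwrite("pics/"+name,im)
E
python3 - <<'E'
from fit import *
import pickle
f=pickle.load(open("w2.pkl","rb"))
c=lambda u,v:(u/2+119.75,v/2-.25)
obs=[(*c(264,0),'y',-.14,.025),(*c(273,209),'y',-.14,.025),(*c(282,410),'y',-.14,.025),(*c(657,0),'y',.14,.025),(*c(617,415),'y',.14,.025)]
obs+=[(*c(u,407),'x',.14,.055) for u in(342,396,504,558)]
obs+=[(*c(u,415),'y',y,.047) for u,y in((342,-.087),(396,-.043),(504,.043),(558,.087))]
obs+=[(*c(435,206),'y',-.015,.043),(*c(474,206),'y',.015,.043)]
t,r=fittray(f,obs);print(t,np.degrees(t[2]),np.round(r,1))
roi=(275,0,342,85);m=unitmask(f,roi);print(m.sum())
u,e=fitunit(f,m,(.531,-.059,.15),roi);print(u,e,rel(t,u))
draw(f,t,u,"fit2.png",(220,0,470,220),3)
g=pickle.load(open("t2.pkl","rb"))
roi=(315,175,366,235);m=unitmask(g,roi);print("top",m.sum());v,e=fitunit(g,m,(.531,-.059,.15),roi);print(v,e,rel(t,v))
E
```

```text
[0.61160434 0.01582157 0.21200982] 12.147267868846972 [ 1.   0.5  0.2  0.4  2.5  0.3  0.2 -0.2 -0.3 -0.3 -0.9 -0.1 -0.7 -0.7
 -1.8]
4367
[ 0.52267603 -0.05888449  0.12152871] 346.974609375 [-102.65723532  -54.3206367    -5.18418552]
top 1118
[ 0.5332064  -0.06030485  0.11136981] 177.19140625 [-92.66152609 -57.9250457   -5.76624793]
```

View pics/fit2.png

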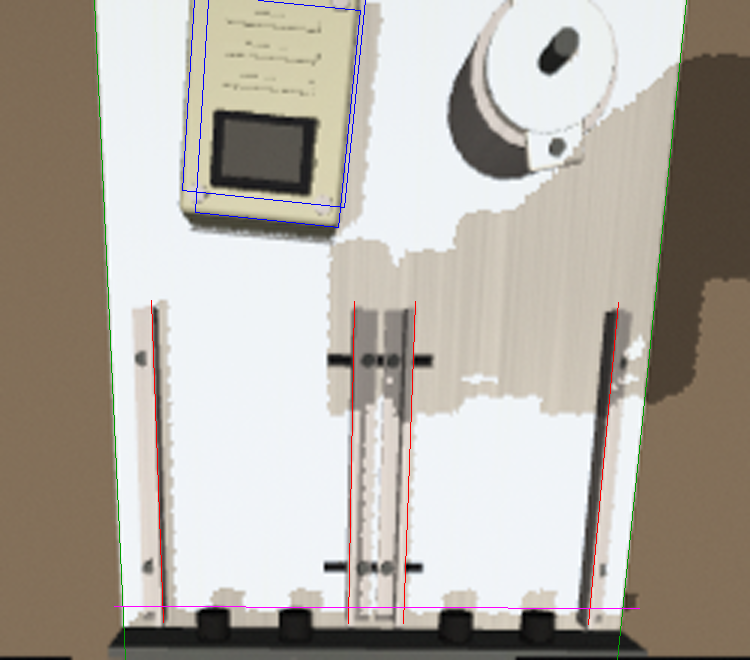

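The tray overlay fits well, but the unit box doesn't, because the mask was spoiled at the picture's edge. I'll compute the unit pose from edges read by eye: far bottom edge (190,224)–(333,242) and far top edge (183,207)–(339,225).

```bash
python3 - <<'E'
from fit import *
import pickle
f=pickle.load(open("w2.pkl","rb"));t=np.array([.6116,.01582,.212])
c=lambda u,v:((u)/3+219.6,(v)/3-.4)
for a,b,z in(((190,224),(333,242),.026),((183,207),(339,225),.077)):
    A,B=[ray(f,c(*q),z) for q in(a,b)];d=B-A;yaw=np.arctan2(-d[0],d[1]);mid=(A+B)/2
    print(np.linalg.norm(d)*1e3, "nose",rel(t,np.array([mid[0],mid[1],yaw])),"centre",rel(t,np.array([mid[0]-.048*np.cos(yaw),mid[1]-.048*np.sin(yaw),yaw])))
f=pickle.load(open("t2.pkl","rb"))
def motor(f,uv,z):print("motor",rel(t,np.r_[ray(f,uv,z)[:2],0]))
motor(pickle.load(open("w2.pkl","rb")),c(570,40),.117)
s=telemetry.get_state();print(s["q"],s["t"])
E
```

```text
72.24147250005684 nose [-48.47316998 -61.21362824  -6.44726499] centre [-96.16960008 -55.82377147  -6.44726499]
69.83551827781154 nose [-47.67407927 -59.66542279  -5.86617076] centre [-95.42271938 -54.75957248  -5.86617076]
motor [-104.04582267   60.88596535  -12.14670526]
[ 2.58367309e-01  3.75429628e-01  2.82445065e-01  3.73600037e-04
 -1.47630177e+00 -1.61437432e+00] 5.1
```

```bash
cat > plan.py <<'E'
from fit import *
import sys
t=np.array([.6116,.01582,.212])
def go(*pts):
    s=telemetry.get_state();e=np.array(s["eef_pos"]);y0=np.degrees(s["ee_rot"][2])
    print("t",s["t"],"tcp tray",np.round(rel(t,np.array([e[0],e[1],t[2]]))[:2],1),"z",e[2],"yaw",round(y0-102.15,2),"F",np.round(s["force"],1))
    for x,y,yaw,gap,z in pts: # rear-face target in tray mm,deg
        h=np.radians(yaw);X=T(t,(x-(9.5+gap)*np.cos(h))/1e3,(y-(9.5+gap)*np.sin(h))/1e3,z)
        print(np.round((np.array(X)-e)*100,2),"turn",round(102.15+yaw-y0,2),"r",round(np.hypot(X[0],X[1]),3))
E
python3 -c "
from plan import *
go((-143.5,-50.3,-6.2,22,.2),(-143.5,-50.3,-6.2,22,.052),(-143.5,-50.3,-6.2,3,.052))"
```

```text
t 5.1 tcp tray [ 89.7 -46.9] z 0.3138839468055711 yaw 0.16 F [1.1 0.1 0.4]
[-25.86  -5.57 -11.39] turn -6.36 r 0.455
[-25.86  -5.57 -26.19] turn -6.36 r 0.455
[-23.97  -5.37 -26.19] turn -6.36 r 0.474
```

```bash
python3 -m inch '0.45 -4 -1 0 0 0 0;0.45 -9 -2 0 0 0 -1;0.45 -14 -3 -2 0 0 -2;0.45 -19 -4.2 -5 0 0 -4;0.45 -24 -5.3 -8 0 0 -6;0.45 -26 -5.6 -11 0 0 -6.4;0.45 -26 -5.6 -15 0 0 -6.4;0.45 -26 -5.6 -19 0 0 -6.4;0.45 -26 -5.6 -22 0 0 -6.4;0.45 -26 -5.6 -24.5 0 0 -6.4;0.45 -26 -5.6 -26.2 0 0 -6.4;0.45 -26 -5.6 -26.2 0 0 -6.4'
python3 -c "
from plan import *
go((-143.5,-50.3,-6.2,5,.052),(-143.5,-50.3,-6.2,0,.052),(-128,-53,-6.2,0,.052),(-113.5,-55.5,-6,0,.052))
f=grab_frame('wrist');save(f,'w3.png',(200,60,440,240),3)"
```

```text
t: 6.6
eef_pos: [0.4483, -0.0674, 0.0511]
ee_rot: [-3.141, 0.001, 1.674]
force: [-0.6, 0.3, 0.4]
width: 0.0393
t 6.6 tcp tray [-177.1  -47. ] z 0.051144794599477995 yaw -6.25 F [-0.6  0.3  0.4]
[1.92 0.24 0.09] turn 0.05 r 0.472
[2.41 0.29 0.09] turn 0.05 r 0.477
[3.99 0.35 0.09] turn 0.05 r 0.492
[5.46 0.41 0.09] turn 0.25 r 0.507
```

View pics/w3.png

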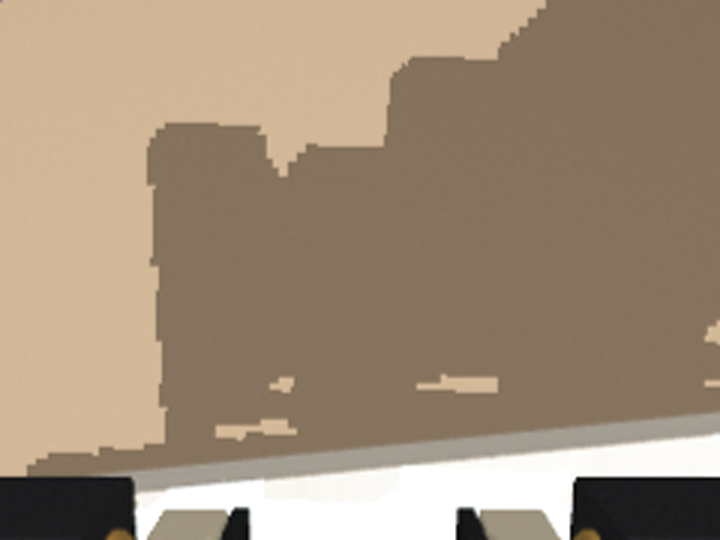

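The wrist view at this height shows only bench and the tray edge at row ~430, so I'll check with the other cameras. Next is a gentle approach and the first push of about 30 mm.

```bash
python3 -m inch '0.45 1 0.12 0.1 0 0 0;0.45 1.6 0.2 0.1 0 0 0;0.45 2.1 0.25 0.1 0 0 0;0.45 2.5 0.3 0.1 0 0 0;0.45 2.9 0.31 0.1 0 0 0;0.45 3.3 0.33 0.1 0 0 0;0.45 3.7 0.34 0.1 0 0 0;0.45 4.1 0.36 0.1 0 0 0;0.45 4.4 0.37 0.1 0 0 0'
cat > look.py <<'E'
from plan import *
import sys,pickle
n=sys.argv[1]
for c in("top","scene"):
    f=grab_frame(c);pickle.dump(f,open(f"{c}_{n}.pkl","wb"))
    for k in("unit","unit_nose"):
        for r in pinpoint(c,k):
            q=rel(t,np.r_[ray(f,r["location"],.025)[:2],0])[:2]
            if abs(q[0])<170 and abs(q[1])<130:print(c,k,round(r["p"],2),np.round(q,1))
    p0=proj(f,T(t,float(sys.argv[2])/1e3,-.060,.05));roi=[int(p0[0]-32),int(p0[1]-36),int(p0[0]+32),int(p0[1]+36)]
    save(f,f"{c}_{n}.png",roi,8)
a,b=[cv2.imread(f"pics/{c}_{n}.png") for c in("top","scene")]
cv2.imwrite(f"pics/look_{n}.png",cv2.resize(cv2.hconcat([a,b]),None,fx=.75,fy=.75))
E
python3 look.py a -70; python3 -c "
from plan import *
go((-113.5,-55.5,-6,0,.052))"
```

```text
t: 7.78
eef_pos: [0.49, -0.0645, 0.0531]
ee_rot: [-3.137, 0.001, 1.674]
force: [-13.1, 0.5, 14.9]
width: 0.0394
scene unit_nose 0.76 [-29.1 -69.1]
scene unit_nose 0.72 [145.7 -67.2]
t 8.075 tcp tray [-135.3  -52.9] z 0.05319784767938429 yaw -6.25 F [-9.2 -0.5 13.3]
[ 1.24  0.11 -0.12] turn 0.25 r 0.507
```

View pics/look_a.png

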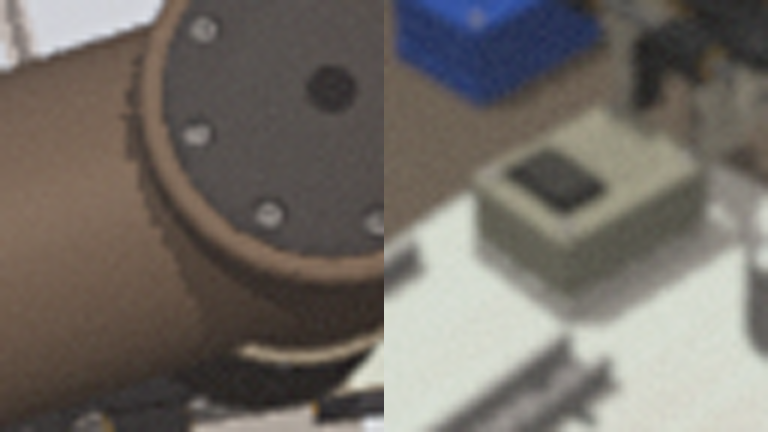

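Force on the tool is -13 N in x and +15 N in z, which is more than sliding this unit should take. I'll check the moment and look closely before pushing on.

```bash
python3 - <<'E'
from plan import *
import pickle
s=telemetry.get_state();print(s["t"],s["force"],s["moment"],s["eef_pos"],s["width"])
f=pickle.load(open("scene_a.pkl","rb"));save(f,"scene_a_big.png",(270,110,400,220),6)
for r in pinpoint("scene","motor")[:2]:print(r["p"],rel(t,np.r_[ray(f,r["location"],.025)[:2],0]))
E
```

```text
8.075 [-9.163508   -0.51725106 13.30373393] [-0.03373435  3.5364919   0.02500625] [ 0.49043007 -0.06439545  0.05319785] 0.03939564268900573
0.86 [-94.03846281  59.10829717 -12.14670526]
0.69 [ 25.08968915  14.05806955 -12.14670526]
```

View pics/scene_a_big.png

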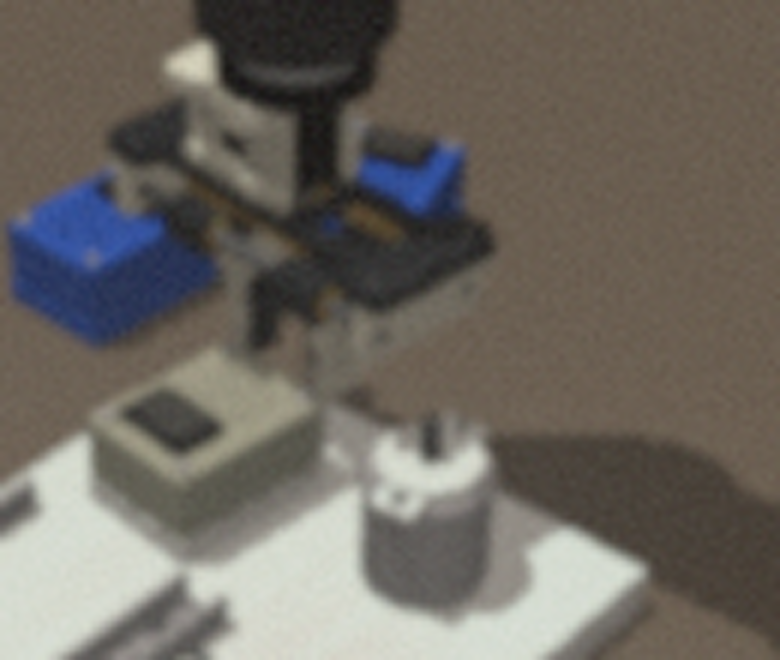

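The scene view shows the unit flat on the deck at big-crop (95–320, 350–540), both fingertips on its near face, and the motor clear of the hand at (430,510). The two fingers are loaded symmetrically, so the vertical force is a friction preload from a 1 mm z offset. Starting the next call from the measured height should release it.

```bash
python3 -m inch '0.45 0.1 0.01 0 0 0 0;0.45 0.4 0.03 0 0 0 0;0.45 0.8 0.06 0 0 0 0.1;0.45 1.2 0.1 0 0 0 0.2;0.45 1.6 0.13 0 0 0 0.3;0.45 1.6 0.13 0 0 0 0.3'
python3 -c "
from plan import *
go((-113.5,-55.5,-6,0,.052),(-98,-58,-5.3,0,.052),(-83.5,-60.5,-4.5,0,.052),(-68,-62.5,-3,0,.052))"
```

```text
t: 8.88
eef_pos: [0.5037, -0.064, 0.0536]
ee_rot: [-3.133, 0.002, 1.679]
force: [-11.3, -0.3, 16.0]
width: 0.0394
t 8.875 tcp tray [-122.3  -55.4] z 0.05361511665403701 yaw -5.96 F [-11.3  -0.3  16. ]
[-0.08  0.07 -0.16] turn -0.04 r 0.507
[ 1.49  0.14 -0.16] turn 0.66 r 0.522
[ 2.96  0.19 -0.16] turn 1.46 r 0.537
[ 4.52  0.29 -0.16] turn 2.96 r 0.552
```

```bash
python3 -m inch '0.45 0.4 0.03 0.03 0 0 0.1;0.45 0.8 0.06 0.05 0 0 0.3;0.45 1.2 0.1 0.07 0 0 0.5;0.45 1.6 0.13 0.09 0 0 0.7;0.45 1.6 0.13 0.1 0 0 0.7'
python3 -c "
from plan import *
print(telemetry.get_state()['moment'])
go((-98,-58,-5.3,0,.052),(-83.5,-60.5,-4.5,0,.052),(-68,-62.5,-3,0,.052))"; python3 look.py b -50
```

```text
t: 9.5
eef_pos: [0.5201, -0.0627, 0.0544]
ee_rot: [-3.133, 0.002, 1.691]
force: [-0.2, -0.3, -0.4]
width: 0.0396
[ 0.06561479 -0.1761143   0.01281952]
t 9.5 tcp tray [-106.   -57.5] z 0.05444275458597381 yaw -5.25 F [-0.2 -0.3 -0.4]
[-0.15  0.01 -0.24] turn -0.05 r 0.522
[ 1.32  0.05 -0.24] turn 0.75 r 0.537
[ 2.88  0.16 -0.24] turn 2.25 r 0.552
scene unit 0.95 [-67.5 -58.7]
scene unit_nose 0.63 [-23.1 -60.8]
```

View pics/look_b.png

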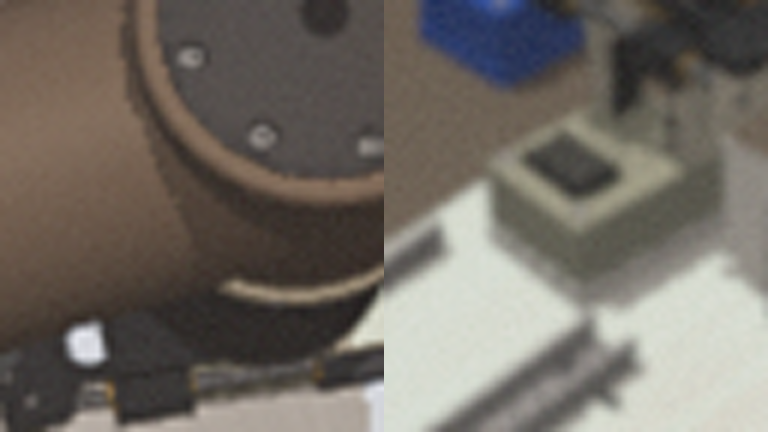

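```bash
python3 - <<'E'
from plan import *
import pickle
for n,x0 in(("a",-.07),("b",-.05)):
    f=pickle.load(open(f"scene_{n}.pkl","rb"));p0=proj(f,T(t,x0,-.06,.05));o=np.array([int(p0[0]-32),int(p0[1]-36)])
    print(n,o)
    # predicted corners if unit flush with fingers
    fx,fy,yw=((-125.9,-53.9,-6.2) if n=="a" else (-96.5,-58.4,-5.25))
    h=np.radians(yw)
    u=np.array([*T(t,(fx+48*np.cos(h))/1e3,(fy+48*np.sin(h))/1e3,0)[:2],t[2]+h])
    draw(f,t,u,f"ov_{n}.png",(o[0]-5,o[1]-5,o[0]+69,o[1]+77),5)
a,b=[cv2.imread(f"pics/ov_{n}.png") for n in"ab"];cv2.imwrite("pics/ov.png",cv2.hconcat([a,b]))
E
```

```text
a [270 150]
b [266 153]
```

View pics/ov.png

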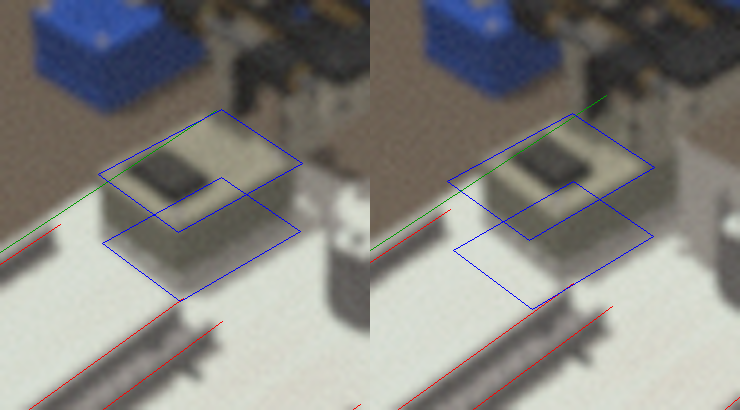

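The overlay disagrees. In picture b the unit's nose corner, at about (565,282), has hardly moved since a, yet the fingers have gone on about 30 mm with zero force. I need one close look with the commanded finger footprint drawn in.

```bash
python3 - <<'E'
from plan import *
import pickle
s=telemetry.get_state();e=np.array(s["eef_pos"]);yw=s["ee_rot"][2]
f=grab_frame("scene");pickle.dump(f,open("scene_c.pkl","wb"))
crop=(272,140,362,214);S=8
im=cv2.cvtColor(np.array(f["pixels"]),cv2.COLOR_RGB2BGR)[crop[1]:crop[3],crop[0]:crop[2]]
im=cv2.resize(im,None,fx=S,fy=S,interpolation=cv2.INTER_CUBIC)
P=lambda X:tuple(int(v) for v in (proj(f,X)-crop[:2]+.5)*S)
ax=np.array([np.cos(yw),np.sin(yw),0]);ay=np.array([-ax[1],ax[0],0])
for sg in(1,-1):
    for z in(0,.04):
        q=[P(e+ax*sg*a+ay*b+[0,0,z]) for a,b in((.02,-.0095),(.041,-.0095),(.041,.0095),(.02,.0095))]
        cv2.polylines(im,[np.array(q)],True,(0,0,255) if z==0 else (0,255,0),1)
cv2.imwrite("pics/scene_c.png",im)
for r in regions_of("scene","unit"):print(r["p"],r["bbox"])
for r in pinpoint("scene","unit")[:4]:print(r["p"],r["location"])
print(proj(f,T(t,-.0675,-.0587,.025)),s["ee_rot"],s["force"])
E
```

```text
0.93 [401.5, 183.6, 440.2, 222.2]
0.9 [323.9, 130.8, 349.2, 150.9]
0.87 [272.1, 142.6, 299.8, 164.7]
0.66 [281.8, 169.8, 324.5, 203.2]
0.8 [332.5, 150.8]
0.73 [417.1, 208.3]
0.64 [301.7, 194.5]
0.57 [285.6, 155.8]
[302.58736376 193.69886806] [-3.13289605e+00  2.12041779e-03  1.69105434e+00] [ 0.60227158  0.19593339 -0.21762788]
```

View pics/scene_c.png

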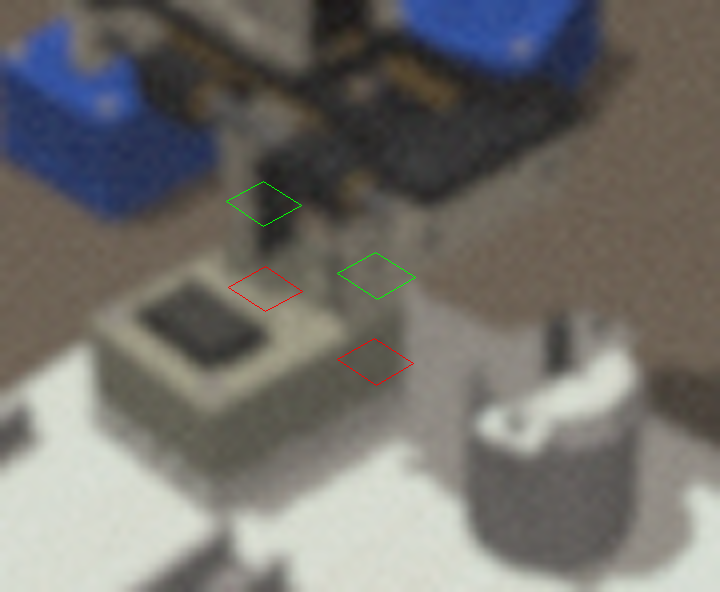

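The close-up is ambiguous: the fingers and their shadow cover the unit's rear, and the drawn tips fall inside its apparent footprint. Nothing is loaded, so I'll raise the hand straight up, watching the force, and repeat the clear wrist view from over the lanes.

```bash
python3 -m inch '0.45 -0.2 0 0.3 0 0 0;0.45 -0.4 0 0.8 0 0 0;0.45 -0.4 0 1.5 0 0 0;0.45 -0.4 0 2.5 0 0 0'
python3 -m inch '0.45 0 0 2 0 0 0;0.45 0 0 5 0 0 0;0.45 0 0 9 0 0 0;0.45 0 0 13 0 0 0;0.45 3 1 17 0 0 2;0.45 8 2 21 0 0 5;0.45 12 3 23 0 0 5;0.45 16 4 23 0 0 5;0.45 18 4.5 23 0 0 5;0.45 18.6 5 23 0 0 5;0.45 18.6 5 23 0 0 5'
python3 - <<'E'
from plan import *
import pickle
f=grab_frame("wrist");pickle.dump(f,open("w4.pkl","wb"))
f2=grab_frame("scene");pickle.dump(f2,open("scene_d.pkl","wb"))
g=pickle.load(open("w2.pkl","rb"))
for c,ff in(("wrist",f),("scene",f2)):
  for k,z in(("unit",.025),("unit_nose",.025),("motor",.025)):
    for r in pinpoint(c,k):
        q=rel(t,np.r_[ray(ff,r["location"],z)[:2],0])[:2]
        if abs(q[0])<170 and abs(q[1])<130:print(c,k,round(r["p"],2),np.round(r["location"],1),np.round(q,1))
E
```

```text
t: 10.45
eef_pos: [0.5157, -0.0628, 0.0803]
ee_rot: [-3.133, 0.002, 1.691]
force: [0.1, -0.1, 0.9]
width: 0.0395
t: 11.82
eef_pos: [0.7014, -0.0125, 0.3104]
ee_rot: [-3.133, 0.002, 1.779]
force: [0.3, 0.5, 1.0]
width: 0.0393
wrist unit 0.84 [304.4  65.2] [-75.7 -64. ]
wrist unit_nose 0.98 [302.   99.4] [-27.4 -68.3]
scene unit 0.58 [303.2 192.6] [-72.5 -60.8]
scene unit_nose 0.9 [291.6 200.3] [-23.6 -62.2]
scene motor 0.93 [339.8 203.4] [-107.3   52.9]
```

```bash
python3 - <<'E'
from plan import *
import pickle
f=pickle.load(open("w4.pkl","rb"));a=np.array(f["pixels"]).astype(int)
for q in((300,20),(290,60),(330,60),(304,108),(320,118),(270,60),(345,60)):print(q,a[q[1],q[0]])
for v in range(0,120,12):
    print(v,' '.join("%d/%d"%(a[v,u].sum()//3,a[v,u,0]-a[v,u,2]) for u in list(range(266,286,2))+[0]+list(range(324,346,2))))
for u in(282,290,298,306,314,322):print(u,' '.join("%d:%d/%d"%(v,a[v,u].sum()//3,a[v,u,0]-a[v,u,2]) for v in range(90,120,2)))
r=regions_of("wrist","unit")
E
```

```text
(300, 20) [211 206 173]
(290, 60) [194 188 158]
(330, 60) [174 168 139]
(304, 108) [240 244 247]
(320, 118) [241 244 248]
(270, 60) [239 243 246]
(345, 60) [239 243 246]
0 239/-5 239/-5 237/2 239/-5 238/-3 238/-4 238/-3 239/-4 238/-3 239/-6 96/38 239/-5 239/-7 239/-5 239/-7 240/-5 240/-7 239/-5 240/-6 240/-8 239/-5 240/-7
12 240/-7 240/-5 239/-2 239/-4 239/-3 240/-5 239/-2 239/-4 239/-3 240/-5 99/38 239/-4 240/-7 239/-4 240/-6 240/-6 240/-6 240/-5 240/-6 241/-7 240/-6 241/-8
24 241/-7 241/-6 240/-4 240/-3 240/-4 240/-5 239/-1 155/36 195/39 167/34 100/38 197/37 191/33 205/15 204/17 156/29 161/35 187/20 189/20 202/14 236/-6 242/-8
36 241/-6 241/-7 241/-6 240/-4 241/-6 241/-5 236/-3 180/38 197/38 197/39 100/37 199/40 198/38 198/38 198/38 189/37 122/17 190/19 191/19 192/19 241/-7 242/-8
48 241/-6 242/-7 242/-5 242/-5 242/-6 241/-6 165/20 199/38 199/39 197/39 67/26 200/37 201/39 201/39 198/38 143/29 193/20 192/18 195/18 205/11 242/-7 242/-7
60 242/-6 242/-7 242/-7 242/-6 242/-7 237/-5 181/37 200/39 200/39 200/39 58/24 201/38 202/39 202/37 160/35 195/19 195/19 194/19 197/20 242/-6 243/-8 2
[... 902 characters left out ...]
243/-7 112:243/-7 114:243/-7 116:243/-7 118:244/-7
298 90:204/40 92:204/39 94:164/37 96:66/14 98:140/4 100:243/-7 102:243/-7 104:243/-7 106:244/-8 108:243/-7 110:243/-7 112:243/-7 114:244/-8 116:243/-7 118:243/-7
306 90:205/39 92:206/39 94:197/38 96:110/25 98:83/11 100:225/-8 102:243/-6 104:243/-6 106:243/-6 108:243/-7 110:243/-7 112:243/-7 114:243/-7 116:243/-7 118:243/-7
314 90:205/37 92:205/39 94:205/38 96:163/35 98:67/15 100:154/0 102:243/-6 104:243/-5 106:243/-6 108:243/-6 110:243/-6 112:243/-6 114:243/-6 116:243/-6 118:243/-6
322 90:134/10 92:136/12 94:131/13 96:124/26 98:66/16 100:100/8 102:226/-10 104:243/-7 106:243/-7 108:244/-7 110:243/-7 112:243/-7 114:243/-7 116:243/-7 118:244/-7
```

```bash
cat >> fit.py <<'E'
def unitmask(f,roi):
    a=np.array(f["pixels"]).astype(int);m=(a[...,0]-a[...,2]>26)|(a.mean(2)<178)
    k=np.zeros(m.shape,np.uint8);u0,v0,u1,v1=roi;k[v0:v1,u0:u1]=m[v0:v1,u0:u1]
    k=cv2.morphologyEx(k,cv2.MORPH_OPEN,np.ones((3,3),np.uint8))
    cs,_=cv2.findContours(k,cv2.RETR_EXTERNAL,cv2.CHAIN_APPROX_NONE);b=max(cs,key=cv2.contourArea)
    o=np.zeros(m.shape,np.uint8);cv2.drawContours(o,[b],-1,1,-1);return o
E
python3 - <<'E'
from plan import *
import fit,pickle
f=pickle.load(open("w4.pkl","rb"));roi=(265,5,346,112);m=fit.unitmask(f,roi)
_orig=fit.boxpts
for H in(.045,.055,.065,.077,.085):
    fit.boxpts=lambda f,p:np.array([proj(f,T(p,x,y,z)) for x in(-.048,.048) for y in(-.036,.036) for z in(.025,H)],np.float32)
    u,e=fit.fitunit(f,m,(.54,-.06,.12),roi);print("H",H,m.sum(),e,rel(t,u))
# finger tips in w4? tcp tray
e=telemetry.get_state()["eef_pos"]
print("tcp proj",[np.round(proj(f,np.array(e)+[0,0,d])) for d in(0,.023,.05)])
E
```

```text
H 0.045 4337 582.986328125 [-76.97831386 -62.99025836  -6.2440595 ]
H 0.055 4337 413.345703125 [-78.28548646 -62.57596286  -5.62210676]
H 0.065 4337 228.380859375 [-76.98235532 -62.10278653  -6.64200326]
H 0.077 4337 248.208984375 [-74.10336121 -61.63411697  -6.72487478]
H 0.085 4337 404.607421875 [-71.41411476 -61.35365878  -6.61166889]
tcp proj [array([314., 230.]), array([314., 243.]), array([313., 263.])]
```

The mask fit now works, with whole-box height consistent at about 0.07–0.077 m. The unit is at tray (-74.5,-62) with yaw -6.6°. Its near top edge therefore sat right at my fingertips: the tips end about 20 mm higher than the telemetry z suggests, so they rode over the lid edge, which fits the upward force. I'll go back behind the unit and push about 16–18 mm lower, with narrower fingers that stay clear of the rails sideways either way.

```bash
python3 -c "
from plan import *
go((-122.5,-56.3,-6.6,22,.036),(-122.5,-56.3,-6.6,0,.036))
R=telemetry.get_state()['ee_rot'];print(R)
from scipy.spatial.transform import Rotation as Q
a=Q.from_euler('xyz',R);b=Q.from_euler('xyz',[np.pi,0,np.radians(102.15-6.6)]);print(np.degrees((b*a.inv()).as_rotvec()))"
```

```text
t 12.275 tcp tray [ 81.8 -47. ] z 0.3107188369039274 yaw -0.26 F [ 0.2 -0.7  0.5]
[-22.91  -5.52 -27.47] turn -6.34 r 0.477
[-20.72  -5.3  -27.47] turn -6.34 r 0.499
[-3.13344549e+00  2.06948407e-03  1.77829365e+00]
[ 0.18806172 -0.44365441 -6.33820048]
```

```bash
python3 -m inch '0.36 -4 -1 0 0 0 0;0.36 -9 -2 0 0 0 -1;0.36 -14 -3 -2 0.1 -0.2 -2;0.36 -19 -4.2 -5 0.1 -0.3 -4;0.36 -22.5 -5.4 -8 0.2 -0.4 -6;0.36 -23 -5.5 -11 0.2 -0.4 -6.3;0.36 -23 -5.5 -15 0.2 -0.4 -6.3;0.36 -23 -5.5 -19 0.2 -0.4 -6.3;0.36 -23 -5.5 -23 0.2 -0.4 -6.3;0.36 -23 -5.5 -25.5 0.2 -0.4 -6.3;0.36 -23 -5.5 -27.4 0.2 -0.4 -6.3;0.36 -23 -5.5 -27.4 0.2 -0.4 -6.3'
python3 -c "
from plan import *
go((-122.5,-56.3,-6.6,2,.036),(-97.5,-59.5,-5.6,0,.036))"
```

```text
t: 13.78
eef_pos: [0.4704, -0.0682, 0.0358]
ee_rot: [-3.138, 0.0, 1.668]
force: [0.6, -0.8, -0.0]
width: 0.0313
t 13.775 tcp tray [-155.7  -52.4] z 0.035781120563281095 yaw -6.57 F [ 0.6 -0.8 -0. ]
[2.18 0.21 0.02] turn -0.03 r 0.497
[4.89 0.42 0.02] turn 0.97 r 0.523
```

```bash
python3 -m inch '0.36 0.8 0.07 0 0 0 0;0.36 1.4 0.14 0 0 0 0;0.36 1.9 0.18 0 0 0 0;0.36 2.3 0.22 0 0 0 0;0.36 2.7 0.25 0 0 0 0;0.36 3.1 0.28 0 0 0 0.2;0.36 3.5 0.31 0 0 0 0.4'
python3 -c "
from plan import *
go((-97.5,-59.5,-5.6,0,.036),(-72.5,-62,-4,0,.036))
import fit
f=grab_frame('scene')
for k in('unit','unit_nose'):
    for r in pinpoint('scene',k):
        q=rel(t,np.r_[ray(f,r['location'],.025)[:2],0])[:2]
        if abs(q[0])<170 and abs(q[1])<130:print(k,round(r['p'],2),np.round(q,1))"
```

```text
t: 14.65
eef_pos: [0.5035, -0.0656, 0.0355]
ee_rot: [-3.135, 0.0, 1.675]
force: [-6.2, -0.6, 4.2]
width: 0.0316
t 14.65 tcp tray [-122.8  -56.9] z 0.03552533582873758 yaw -6.2 F [-6.2 -0.6  4.2]
[1.58 0.17 0.05] turn 0.6 r 0.523
[4.09 0.42 0.05] turn 2.2 r 0.548
unit 0.84 [-63.2 -65.7]
unit_nose 0.78 [-10.7 -66. ]
```

The push is behaving now: about 6 N, and the unit follows the fingers. I'll carry on, steering it square.

```bash
python3 -m inch '0.36 0.4 0.04 0 0 0 0.1;0.36 0.8 0.08 0 0 0 0.2;0.36 1.2 0.12 0 0 0 0.4;0.36 1.6 0.16 0 0 0 0.6;0.36 2 0.2 0 0 0 0.8;0.36 2.4 0.24 0 0 0 1;0.36 2.8 0.28 0 0 0 1.3;0.36 3.2 0.32 0 0 0 1.6;0.36 3.6 0.36 0 0 0 1.9;0.36 4 0.4 0 0 0 2.1'
python3 - <<'E'
from plan import *
import fit,pickle
go((-72.5,-62,-4,0,.036),(-47.5,-64,-2.2,0,.036),(-22.5,-65,-.8,0,.036),(2.5,-65,0,0,.036))
f=grab_frame('scene');pickle.dump(f,open("scene_e.pkl","wb"))
for k in('unit','unit_nose'):
    for r in pinpoint('scene',k):
        q=rel(t,np.r_[ray(f,r['location'],.025)[:2],0])[:2]
        if abs(q[0])<170 and abs(q[1])<130:print(k,round(r['p'],2),np.round(q,1))
h=np.radians(-4.2);e=telemetry.get_state()["eef_pos"];c=rel(t,np.array([e[0],e[1],0]))
u=np.array([*T(t,(c[0]+57.5*np.cos(h))/1e3,(c[1]+57.5*np.sin(h))/1e3,0)[:2],t[2]+h]);print(rel(t,u))
d=pickle.load(open("scene_d.pkl","rb"));ud=np.array([*T(t,-.0745,-.062,0)[:2],t[2]-.115])
draw(f,t,u,"e1.png",(255,150,335,230),5);draw(d,t,ud,"e2.png",(255,150,335,230),5)
cv2.imwrite("pics/e.png",cv2.hconcat([cv2.imread("pics/e2.png"),cv2.imread("pics/e1.png")]))
E
```

```text
t: 16.05
eef_pos: [0.5447, -0.0614, 0.0355]
ee_rot: [-3.136, 0.0, 1.712]
force: [-2.9, -0.2, -1.7]
width: 0.0316
t 16.05 tcp tray [-81.7 -61.4] z 0.03545350889203649 yaw -4.08 F [-2.9 -0.2 -1.7]
[-0.03 -0.    0.05] turn 0.08 r 0.548
[2.46 0.3  0.05] turn 1.88 r 0.572
[4.93 0.71 0.05] turn 3.28 r 0.596
[7.38 1.22 0.05] turn 4.08 r 0.62
unit 0.8 [-17.4 -67.2]
unit_nose 0.89 [ 31.1 -70.6]
[-23.68845147 -65.65162558  -4.2       ]
```

View pics/e.png

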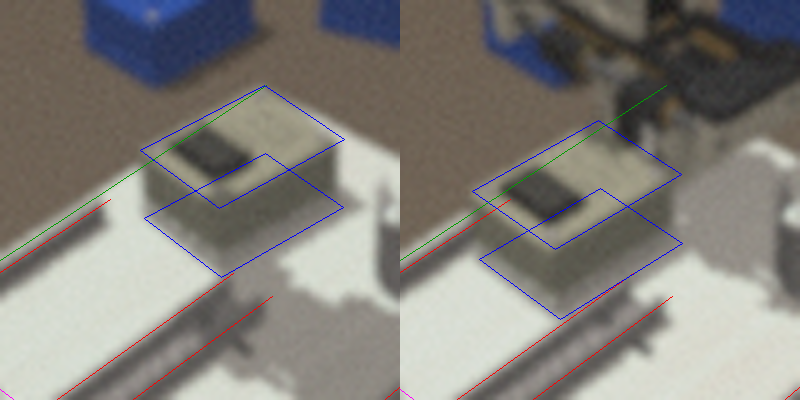

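Both overlays match to within a pixel or two (left: before the push; right: now), so the unit follows the fingers. The network hints that the nose may be nearer the right rail, so I'll check once from above before going deeper between the rails.

```bash
python3 -m inch '0.36 -0.4 0 0.1 0 0 0;0.36 -0.6 0 1 0 0 0;0.36 -0.6 0 4 0 0 0;0.36 -0.6 0 9 0 0 0;0.36 2 0.4 14 0 0 1;0.36 6 1.2 19 0 0 2;0.36 11 2.3 24 0 0 3;0.36 16 3.5 27 0 0 4;0.36 18.5 4 27.5 0 0 4;0.36 18.7 4 27.5 0 0 4;0.36 18.7 4 27.5 0 0 4'
cat > wl.py <<'E'
from plan import *
import fit,pickle,sys
f=grab_frame("wrist");pickle.dump(f,open(f"w_{sys.argv[1]}.pkl","wb"))
x,y=float(sys.argv[2])/1e3,-.065
pts=np.array([proj(f,T(t,x+a,y+b,z)) for a in(-.06,.06) for b in(-.043,.043) for z in(.025,.077)])
roi=[int(max(0,v)) for v in(*pts.min(0),*pts.max(0))];m=fit.unitmask(f,roi)
w=T(t,x,y,0)
u,e=fit.fitunit(f,m,(w[0],w[1],t[2]),roi);print("unit",rel(t,u),"err",e,m.sum(),"roi",roi)
for k in("unit","unit_nose","lane_right_end"):
    for r in pinpoint("wrist",k)[:1]:print(k,round(r["p"],2),np.round(rel(t,np.r_[ray(f,r["location"],.025)[:2],0])[:2],1))
a=np.array(f["pixels"]).astype(int)
for X in(-10,20,50,80):  # gap profile across the lane on this tray x
    print(X,' '.join("%d:%d"%(Y,cv2.getRectSubPix(np.array(f["pixels"]),(1,1),tuple(float(v) for v in proj(f,T(t,X/1e3,Y/1e3,.025))))[0,0].mean()) for Y in list(range(-121,-95,2))+list(range(-37,-9,2))))
go((-72.5,-62,-4,0,.036))
E
python3 wl.py f -23
```

```text
t: 17.58
eef_pos: [0.7317, -0.0214, 0.3106]
ee_rot: [-3.137, 0.0, 1.781]
force: [-0.6, 0.7, -0.0]
width: 0.0316
unit [-20.17854807 -65.58241072  -3.99049889] err 235.798828125 4135 roi [279, 25, 346, 123]
unit 0.78 [-20.5 -62.7]
unit_nose 0.74 [ 22.5 -65. ]
lane_right_end 0.88 [143.  -66.7]
-10 -121:207 -119:204 -117:134 -115:133 -113:196 -111:204 -109:235 -107:167 -105:197 -103:204 -101:203 -99:204 -97:204 -37:132 -35:132 -33:132 -31:128 -29:117 -27:181 -25:198 -23:198 -21:195 -19:193 -17:194 -15:119 -13:109 -11:179
20 -121:212 -119:208 -117:143 -115:126 -113:191 -111:194 -109:182 -107:175 -105:180 -103:182 -101:185 -99:189 -97:193 -37:136 -35:134 -33:129 -31:119 -29:173 -27:200 -25:201 -23:198 -21:194 -19:195 -17:194 -15:135 -13:105 -11:138
50 -121:213 -119:208 -117:109 -115:121 -113:191 -111:199 -109:242 -107:244 -105:244 -103:244 -101:244 -99:243 -97:243 -37:200 -35:194 -33:197 -31:200 -29:201 -27:203 -25:201 -23:199 -21:196 -19:195 -17:193 -15:114 -13:117 -11:139
80 -121:215 -119:202 -117:126 -115:139 -113:187 -111:210 -109:244 -107:244 -105:244 -103:244 -101:244 -99:244 -97:243 -37:244 -35:244 -33:244 -31:244 -29:244 -27:244 -25:244 -23:244 -21:244 -19:244 -17:239 -15:181 -13:179 -11:212
t 17.775 tcp tray [109.3 -61.8] z 0.31144009078574186 yaw -0.08 F [-0.6 -0.8  0.4]
[-18.71  -3.98 -27.54] turn -3.92 r 0.548
```

The unit is at lane position (-20,-65.6) with yaw -4.0°, and at least 8 mm clear on each side. I'll return behind it and finish the push.

```bash
python3 -m inch '0.36 -4 -0.8 0 0 0 0;0.36 -9 -1.8 -1 0 0 -1;0.36 -14 -2.8 -4 0 0 -2;0.36 -18 -3.9 -8 0 0 -3;0.36 -20 -4.2 -12 0 0 -4;0.36 -20 -4.2 -17 0 0 -4;0.36 -20 -4.2 -22 0 0 -4;0.36 -20 -4.2 -25.5 0 0 -4;0.36 -20 -4.2 -27.5 0 0 -4;0.36 -20 -4.2 -27.5 0 0 -4'
python3 -c "
from plan import *
go((-72.5,-62,-4,0,.036),(-47.5,-64,-2.2,0,.036),(-22.5,-65,-.8,0,.036),(2.5,-65,0,0,.036))"
```

```text
t: 19.02
eef_pos: [0.5301, -0.0639, 0.0356]
ee_rot: [-3.136, 0.001, 1.711]
force: [0.2, -0.6, 1.1]
width: 0.0313
t 19.025 tcp tray [-96.5 -60.8] z 0.03556066403194947 yaw -4.09 F [ 0.2 -0.6  1.1]
[1.43 0.25 0.04] turn 0.09 r 0.548
[3.92 0.55 0.04] turn 1.89 r 0.572
[6.39 0.96 0.04] turn 3.29 r 0.596
[8.84 1.47 0.04] turn 4.09 r 0.62
```

```bash
python3 -m inch '0.36 0.7 0.12 0 0 0 0;0.36 1.2 0.2 0 0 0 0;0.36 1.6 0.26 0 0 0 0;0.36 2 0.31 0 0 0 0.2;0.36 2.4 0.36 0 0 0 0.5;0.36 2.8 0.41 0 0 0 0.9;0.36 3.2 0.46 0 0 0 1.3;0.36 3.6 0.51 0 0 0 1.7;0.36 4 0.56 0 0 0 2;0.36 4.4 0.62 0 0 0 2.2;0.36 4.8 0.69 0 0 0 2.5;0.36 5.2 0.76 0 0 0 2.7'
python3 -c "
from plan import *
go((-22.5,-65,-.8,0,.036),(2.5,-65,0,0,.036),(25,-65,0,0,.036),(44,-65,0,0,.036))"
```

```text
t: 20.52
eef_pos: [0.5804, -0.0569, 0.0356]
ee_rot: [-3.132, 0.001, 1.758]
force: [-6.0, -1.7, 5.0]
width: 0.0316
t 20.525 tcp tray [-45.8 -64.5] z 0.03564122992343752 yaw -1.42 F [-6.  -1.7  5. ]
[1.36 0.26 0.04] turn 0.62 r 0.596
[3.8  0.77 0.04] turn 1.42 r 0.62
[6.   1.24 0.04] turn 1.42 r 0.642
[7.86 1.64 0.04] turn 1.42 r 0.66
```

```bash
python3 -m inch '0.36 0.4 0.08 0 0 0 0.2;0.36 0.8 0.16 0 0 0 0.4;0.36 1.2 0.24 0 0 0 0.6;0.36 1.6 0.32 0 0 0 0.8;0.36 2 0.4 0 0 0 1;0.36 2.4 0.48 0 0 0 1.1;0.36 2.8 0.56 0 0 0 1.2;0.36 3.2 0.65 0 0 0 1.3;0.36 3.6 0.73 0 0 0 1.4;0.36 4 0.82 0 0 0 1.4;0.36 4.4 0.9 0 0 0 1.4;0.36 4.8 0.99 0 0 0 1.4'
python3 -c "
from plan import *
go((25,-65,0,0,.036),(35,-65,0,0,.036),(44,-65,0,0,.036))
f=grab_frame('scene')
for k in('unit','unit_nose'):
    for r in pinpoint('scene',k):
        q=rel(t,np.r_[ray(f,r['location'],.025)[:2],0])[:2]
        if abs(q[0])<170 and abs(q[1])<130:print(k,round(r['p'],2),np.round(q,1))"
```

```text
t: 22.02
eef_pos: [0.6269, -0.0475, 0.0357]
ee_rot: [-3.129, 0.001, 1.782]
force: [-5.7, -1.1, 3.9]
width: 0.0316
t 22.025 tcp tray [  1.7 -65.1] z 0.0357089002125837 yaw -0.05 F [-5.7 -1.1  3.9]
[1.35 0.31 0.03] turn 0.05 r 0.642
[2.33 0.52 0.03] turn 0.05 r 0.652
[3.21 0.7  0.03] turn 0.05 r 0.66
unit 0.69 [ 72.1 -68.4]
unit_nose 0.85 [112.7 -74.9]
```

```bash
python3 -m inch '0.36 0.3 0.06 0 0 0 0;0.36 0.6 0.12 0 0 0 0;0.36 0.9 0.19 0 0 0 0;0.36 1.2 0.26 0 0 0 0;0.36 1.5 0.32 0 0 0 0;0.36 1.8 0.39 0 0 0 0;0.36 2.1 0.45 0 0 0 0;0.36 2.4 0.52 0 0 0 0;0.36 2.6 0.56 0 0 0 0'
python3 -m inch '0.36 0.15 0.03 0 0 0 0;0.36 0.3 0.065 0 0 0 0;0.36 0.4 0.087 0 0 0 0'
python3 -m inch '0.36 0.15 0.03 0 0 0 0;0.36 0.3 0.065 0 0 0 0;0.36 0.4 0.087 0 0 0 0'
python3 -c "
from plan import *
go((44,-65,0,0,.036))"
```

```text
t: 23.3
eef_pos: [0.6527, -0.0421, 0.0357]
ee_rot: [-3.129, 0.001, 1.782]
force: [-5.4, -1.5, 4.1]
width: 0.0315
t: 23.68
eef_pos: [0.6557, -0.0415, 0.0358]
ee_rot: [-3.127, 0.001, 1.782]
force: [-5.7, -0.0, 3.5]
width: 0.0316
t: 24.05
eef_pos: [0.6586, -0.0409, 0.0358]
ee_rot: [-3.125, 0.0, 1.781]
force: [-8.9, -2.2, 6.0]
width: 0.0316
t 24.05 tcp tray [ 34.  -65.3] z 0.03575576635648959 yaw -0.08 F [-8.9 -2.2  6. ]
[0.04 0.04 0.02] turn 0.08 r 0.66
```

```bash
for i in 1 2; do :; done; python3 -m inch '0.36 0.1 0.02 0 0 0 0;0.36 0.2 0.043 0 0 0 0;0.36 0.3 0.065 0 0 0 0;0.36 0.3 0.065 0 0 0 0'
python3 -m inch '0.36 0.1 0.02 0 0 0 0;0.36 0.2 0.043 0 0 0 0;0.36 0.3 0.065 0 0 0 0;0.36 0.3 0.065 0 0 0 0'
```

```text
t: 24.55
eef_pos: [0.6584, -0.0409, 0.0357]
ee_rot: [-3.12, 0.0, 1.781]
force: [-11.5, -0.7, 9.3]
width: 0.0317
t: 25.05
eef_pos: [0.6582, -0.041, 0.0357]
ee_rot: [-3.114, -0.0, 1.781]
force: [-12.7, -1.0, 9.0]
width: 0.0317
```

The TCP has stopped advancing (0.658) while the force keeps rising, so the unit is against the buffers. I'll back away, lift and check.

```bash
python3 -m inch '0.36 -0.5 -0.1 0 0 0 0;0.36 -1.5 -0.32 0.2 0 0 0;0.36 -2.5 -0.54 1 0 0 0;0.36 -2.5 -0.54 4 0 0 0;0.36 -2.5 -0.54 9 0 0 0;0.36 -1 0 15 0 0 0;0.36 3 1 21 0 0 0;0.36 7 2 26 0 0 0;0.36 10 2.5 28 0 0 0;0.36 11 2.7 28 0 0 0;0.36 11 2.7 28 0 0 0'
python3 wl.py g 92; python3 - <<'E'
from plan import *
f=grab_frame("wrist")
a=np.array(f["pixels"])
s=lambda X,Y,z:int(cv2.getRectSubPix(a,(1,1),tuple(float(v) for v in proj(f,T(t,X/1e3,Y/1e3,z))))[0,0].mean())
for Y in(-97,-87,-76,-65,-54,-43,-33):print(Y,' '.join("%d:%d"%(X,s(X,Y,.047)) for X in range(124,164,2)))
for X in(50,70,90,110,130):print(X,' '.join("%d:%d"%(Y,s(X,Y,.077)) for Y in list(range(-113,-91,2))+list(range(-39,-15,2))))
E
```

```text
t: 26.42
eef_pos: [0.7679, -0.0137, 0.3143]
ee_rot: [-3.113, -0.001, 1.781]
force: [0.3, -0.3, -0.8]
width: 0.0319
unit [ 9.48785556e+01 -6.51201745e+01 -7.94030984e-02] err 280.369140625 3561 roi [282, 95, 344, 181]
unit_nose 0.65 [ -49.3 -361.2]
lane_right_end 0.87 [145.9 -63.3]
-10 -121:206 -119:206 -117:152 -115:136 -113:196 -111:202 -109:230 -107:242 -105:243 -103:243 -101:243 -99:242 -97:243 -37:243 -35:242 -33:243 -31:243 -29:243 -27:243 -25:243 -23:243 -21:243 -19:243 -17:242 -15:173 -13:158 -11:208
20 -121:209 -119:205 -117:131 -115:133 -113:196 -111:205 -109:243 -107:243 -105:243 -103:243 -101:243 -99:243 -97:243 -37:199 -35:194 -33:196 -31:199 -29:201 -27:200 -25:202 -23:198 -21:195 -19:194 -17:192 -15:122 -13:152 -11:209
50 -121:213 -119:211 -117:136 -115:147 -113:194 -111:208 -109:237 -107:239 -105:163 -103:200 -101:214 -99:214 -97:212 -37:139 -35:135 -33:138 -31:135 -29:129 -27:121 -25:178 -23:201 -21:199 -19:196 -17:195 -15:108 -13:115 -11:140
80 -121:215 -119:208 -117:129 -115:142 -113:192 -111:203 -109:243 -107:213 -105:177 -103:204 -101:206 -99:206 -97:206 -37:133 -
[... 1578 characters left out ...]
97:205 -95:205 -93:206 -39:133 -37:134 -35:134 -33:132 -31:121 -29:172 -27:201 -25:200 -23:198 -21:188 -19:83 -17:135
90 -113:213 -111:130 -109:136 -107:197 -105:234 -103:243 -101:194 -99:192 -97:207 -95:207 -93:206 -39:133 -37:133 -35:132 -33:131 -31:120 -29:171 -27:203 -25:200 -23:197 -21:168 -19:86 -17:140
110 -113:210 -111:117 -109:145 -107:188 -105:208 -103:242 -101:187 -99:192 -97:208 -95:207 -93:208 -39:208 -37:208 -35:207 -33:203 -31:164 -29:193 -27:199 -25:198 -23:196 -21:177 -19:157 -17:215
130 -113:210 -111:139 -109:163 -107:184 -105:221 -103:241 -101:201 -99:198 -97:206 -95:177 -93:151 -39:162 -37:152 -35:180 -33:207 -31:163 -29:182 -27:225 -25:244 -23:244 -21:220 -19:142 -17:209
```

The unit fits at (94.9,-65.1) with yaw -0.1°. The shroud edge, the stop and both buffers line up, with no deck showing between the lid and the buffers. Last, I'll confirm that the motor and the other items haven't moved.

```bash
python3 - <<'E'
from plan import *
f=grab_frame("scene");now=cv2.cvtColor(np.array(f["pixels"]),cv2.COLOR_RGB2GRAY);old=cv2.imread("pics/scene0.png",0)
for n,(u,v,w) in dict(motor=(341,196,13),carton=(385,305,25),bearing=(231,158,12),wrench=(430,262,30),blue1=(289,151,18),blue2=(334,143,16),red=(421,204,20),rails=(285,240,30)).items():
    T0=old[v-w:v+w,u-w:u+w];r=cv2.matchTemplate(now[v-w-6:v+w+6,u-w-6:u+w+6],T0,cv2.TM_CCOEFF_NORMED);_,m,_,l=cv2.minMaxLoc(r);print(n,round(m,3),l[0]-6,l[1]-6)
for k in("unit","unit_nose","lane_right_end"):
    for r in pinpoint("scene",k):
        q=rel(t,np.r_[ray(f,r["location"],.025)[:2],0])[:2]
        if abs(q[0])<170 and abs(q[1])<130:print(k,round(r["p"],2),np.round(q,1))
E
```

```text
motor 0.978 0 0
carton 0.964 0 0
bearing 0.991 0 0
wrench 0.41 0 1
blue1 0.981 0 0
blue2 0.981 0 0
red 0.86 0 0
rails 0.695 0 0
unit 0.69 [ 91.9 -67.3]
unit_nose 0.95 [147.3 -66.1]
lane_right_end 0.8 [147.  -62.9]
```

Nothing has moved. In the same picture the nose (x 147.3) and the lane end (x 147.0) coincide, so I'm handing in.

```bash
python3 -c "
from station import arm; print(arm.job_done())"
```

```text
the job is handed in; nothing more can be done
None
```

I pushed the grey unit down the right lane until it stopped against the buffers, sitting square. I then lifted the hand clear and handed the job in at about 27 s of the 48 s allowed.

**Final checks**
- **Home:** the push stalled at about 12.7 N with no further travel. In the last scene picture the nose (tray x 147.3 mm) and the lane end (147.0 mm) coincide.
- **Square and centred:** the wrist-camera fit put the unit at y -65.1 mm with yaw -0.1° to the lane. The shroud edge is parallel to the stop.
- **Rails:** I saw no contact. One check partway down the lane and the final one showed at least 8 mm clear on each side.
- **Other things:** the motor, carton, bearing and the look-alikes match the first picture with no shift.

**What went wrong or stayed uncertain**
- **Interrupted push:** my first push was set too high and the fingertips rode over the unit's near lid edge, pressing on it with about 15 N. I saw the mismatch in the pictures and went back in about 17 mm lower. I also stopped once more to check the view from above, so the push was not one continuous motion.
- **Spanner:** its picture match was poor (0.41), probably because the arm or its shadow covered it. I never moved near it.
- **Last gap:** the wrist view alone could hide a gap of up to about 4 mm at the buffers, so "fully home" rests on the push stalling and the scene camera.
- **Unit position:** camera estimates of its position along the lane spread by a few millimetres.

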